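# Pin the lid of the bean pan and hold the pin for clipping

## Task

Press the lid of the steel bean pan down on its blue pad until it is fully seated. Then take the orange-handled locking pin from its pale wooden rest and thread it through the brass ring on the lid and on through the brass ring on the pan's bracket, until the black groove near its tip is clear beyond the second ring but its shoulder still stands off the first. Finish while holding the pin there in the gripper, carried by you and not leaning hard on the rings, so that a colleague can snap the clip on; leave the cup, tamper and tape roll where they are.

Things in the scene. Friction and masses are not known exactly. Their poses are not given: they have to be found in the camera images.
- pan: Stainless pan, 108 x 176 mm and 64 mm high, fixed to the worktop. Origin: centre of its underside; z up, y along its long side: the pin is threaded in the pan's +y direction, which is roughly the robot's left (within 0.4 rad). At its +y end a dark bracket carries the second ring. The pin line runs along y at x = -30 mm, z = 105 mm in this frame.
- lid (a joint): Grey lid with a black gasket, 112 x 178 mm, 10 mm thick, moving straight up and down in the pan: 0 = fully seated (its top 75 mm above the worktop), up to 0.014 m raised. It starts 8 to 12 mm up; gasket friction holds it where it is, about 7 N pushes it down, and it stays down. Only when it is seated does its ring line up with the bracket's ring.
- press_pad (a point): Centre of the top of the round blue pad on the lid, 34 mm across and 5 mm proud of the lid; moves with the lid. It lies at x = +24 mm, y = 0 in the pan's frame; z = 80 mm with the lid seated.
- ring1_in (a point): Centre of the mouth of the first brass ring (on the lid, moves with it), bore axis along the pan's y. Its mouth, facing the pan's -y, flares from about 23 mm to the 13 mm bore over the first 6 mm; 24 mm long, 21 mm outside (32 mm at the flare). It stands on a post with its axis 30 mm above the lid's top. Axes as the pan's.
- ring2_out (a point): Centre of the far (+y) end of the second brass ring, on the pan's bracket; a ring of the same size and direction as the first. Its mouth is at y = 86 mm and this point at y = 110 mm in the pan's frame; ring 1 runs from y = 14 to 38 mm. Axes as the pan's.
- pin: Locking pin, 50 g nominal: steel shaft 8 mm thick and 120 mm long from shoulder to tip, its last 8 mm tapered to 3 mm; 3 mm wide black groove 10 to 13 mm behind the tip. Origin on the shaft's axis at the front of the shoulder (18 mm collar, 4 mm thick); x along the shaft to the tip, z up. Behind it an upright orange handle plate from x = -34 to -4 mm, 12 mm thick in y, from 22 mm below the axis to 20 mm above it: take it across its 12 mm (y) from above.
- pin_tip (a point): Tip of the pin, on the pin's axis 120 mm ahead of its origin (pin's +x).
- pin_rest: Pale wooden rest, 150 x 50 mm, fixed to the worktop, on either the left or right of the pan. Origin: centre of its underside, x along the pin. The pin lies level in it, its origin 30 mm behind the rest's (-x) and its axis 36 mm above the worktop; the handle stands loosely between 8 mm high cheeks (their tops 22 mm above the worktop) and the shaft in a fork 43 mm high, 50 mm ahead of the rest's origin. Lift the pin straight up out of it.
- espresso_cup: White porcelain cup, 61 x 79 x 56 mm, origin under its centre. Leave alone.
- tamper: Coffee tamper, 58 mm across and 94 mm high, origin under its centre. Leave alone.
- tape_roll: Brown tape roll lying flat, 52 mm across, 19 mm high, origin under its centre. Leave alone.
Not all that is in view belongs to the job. Several things have the shape of the pin; the one meant has the colours described above.

How it is judged:
By the outcome, as a careful person would: the job done as asked, in the order asked, and still so for the second after the job is handed in, while the arm keeps its last pose, push and grip.
It also fails if it takes over 61 s, if anything falls off the work surface, if the arm or the gripper's body presses on something with over 40 N, if the wrist force passes 120 N, or if a joint passes its speed limit or range.

## Robot

A 6-joint arm with a two-finger parallel gripper is mounted at the origin on a cart in front of the work surface, level with it; the furniture and walls round the work are solid. World frame = base frame: x ahead of the robot, y to its left, z up, the work surface at z = 0. Lengths are in m, angles in rad, forces in N, time in s.
With the tool pointing down it reaches from about 0.225 to 0.875 m from the base axis. Payload 3.4 kg.
Tool frame: the origin (TCP) lies at the very end of the fingers, on their centre line; the grasp point (between the pads) lies behind it (manip.tcp_to_grasp is the z of the grasp point in the tool frame, in m); z points along the fingers, y is the direction in which the jaws open and shut (so a half turn about z gives the same grasp; the last joint's range is limited). The gripper opens to 85 mm and grips with 20 to 120 N. Pads are 22 mm wide; open, the fingers measure 114 mm over their backs; the gripper's body (76 mm by 85 mm) begins 54 mm behind the grasp point. The pads swing forward as they close: fully open they stand 13 mm farther back than shut.
Start: joints at [0.998, 0.276, 1.505, -0, 1.361, -0.121], TCP at [0.251, 0.517, 0.231] pointing down, gripper open.
Joint ranges: [-2.89, 2.89], [-0.75, 2.08], [0.22, 2.7], [-1.18, 4.32], [0.11, 2.71], [-2.7, 2.7]. Speed limits (rad/s): [2.57, 2.57, 3.14, 3.14, 3.14, 3.14].

## Interface

Orientations are given as a unit quaternion [w, x, y, z].
In Python, from rig import manip, eyes gives the robot as it stands.
- The arm moves only by the tool servo_tool, never from a script. Its argument "increments" is a list of rows, each an object with "slide": the shift along the tool's x, y, z in m, a list of three; "spin": the turn about the tool's z in degrees. A call has 1 to 8 rows; each row shifts and turns the commanded pose from where the row before left it, along the tool's axes as they then stand; what a row does not reach is not made up. A row lasts 1/10 s, in which the tool goes at most 50 mm and 8.59 degrees, less where a joint would pass 70% of its speed; a pose out of reach is approached as far as the arm can. A call is refused whole if a number of a shift passes 0.05 or a number of a turn 8.59, either way. A call with a gripper value outside its range is refused whole. "hand" is the opening, from 0 (shut) to 1 (fully open), set as the call begins (left out, the last holds). The fingers move at their own pace and stop on an object; "newtons" is the grip in N (left out, the last holds). Time passes only in rows, so rows that do not move let the fingers close. It gives the time, the measured TCP pose, the force and the opening at its end, in the units of the state.
- manip.get_state(): the state, without advancing time (a new reading comes with each control period).
- eyes.get_image(name): name is "scene" or "top"; returns the picture (400x640x3 uint8, blue, green, red); there is no depth.
- eyes.calibration(name): a dict with "fx", "fy", "cx", "cy" (pixels), "rvec" (rotation vector, rad) and "tvec" (3), from world to camera coordinates, as OpenCV has them. Camera axes: x right, y down, z forward; pixel columns grow to the right and rows downward; lengths in m; the calibration is good to about 2 mm. A picture is of the moment at which its call begins. calibration takes no time and is no camera call.
- manip.sign_off(): hands the job in, once; it reports no verdict.
The state is a dict: "clock": time; "qpos": joint angles; "qd": joint speeds; "effort": joint torques, N m; "position": TCP position; "ee_rot": TCP orientation; "contact_force": force on the tool from outside, world axes, zero at the start; "moment": the same for the moment, N m; "width": finger opening in m.
Only numpy, scipy, OpenCV 4.12 (cv2) and the standard library are available. Lean on these libraries where they do the work, as an engineer would, in place of code of your own. Each camera call takes 0.05 s, during which the arm holds its last target.

## Working session

There is one attempt and no reset: what is moved stays moved. The work goes in short steps, Python scripts to look and compute and a tool call to move; the robot and the scene stay as the last step left them, time stands still between calls to the robot, and variables do not carry over. Pictures are saved under pics/ and viewed, and the job is handed in when it is done.

Besides the shell and the picture viewer there is one more tool, called after "Call:" as name([rows], argument=value, ...), one row to a line, values as JSON. servo_tool: Moves the arm, as the interface text tells. Its arguments: {"type":"object","properties":{"increments":{"type":"array","items":{"type":"object","properties":{"slide":{"type":"array","items":{"type":"number"}},"spin":{"type":"number"}}}},"hand":{"type":"number"},"newtons":{"type":"number"}},"required":["increments"]}

```bash
mkdir -p pics; ls
python3 - <<'E'
from rig import manip, eyes
import cv2
print(manip.get_state(), manip.tcp_to_grasp)
for n in("scene","top"):
    cv2.imwrite(f"pics/{n}0.png",eyes.get_image(n)); print(n,eyes.calibration(n))
E
```

```text
pics
{'clock': 0.0, 'qpos': array([ 9.98014783e-01,  2.76586561e-01,  1.50616218e+00, -9.44029997e-06,
        1.36073845e+00, -1.21006757e-01]), 'qd': array([ 0.00152368,  0.00124949,  0.00111354,  0.00182018,  0.00085422,
       -0.00074688]), 'effort': array([-9.66303778e-04, -4.16776800e+01, -2.45807719e+01, -7.34787700e-04,
        1.12054904e-02,  1.70462283e-05]), 'position': array([0.25073012, 0.51683397, 0.23043298]), 'ee_rot': array([-3.17709905e-04,  2.23970236e-01,  9.74595524e-01, -8.92410248e-04]), 'contact_force': array([ 1.05393737,  0.13741295, -0.03357904]), 'moment': array([0.02407257, 0.0190101 , 0.02690746]), 'width': 0.08552356604830595} -0.0187
scene {'fx': 433.85437564686447, 'fy': 433.85437564686447, 'cx': 312.41455277309245, 'cy': 200.4081506913606, 'rvec': array([ 1.99539778, -0.49053458,  0.33254647]), 'tvec': array([-0.47346875,  0.15990899,  1.36875545])}
top {'fx': 510.73507451709054, 'fy': 510.73507451709054, 'cx': 327.6927680271404, 'cy': 198.95300687207236, 'rvec': array([ 2.16279538, -2.15501862,  0.13182412]), 'tvec': array([-0.02244703,  0.50467312,  1.75537548])}
```

View pics/scene0.png

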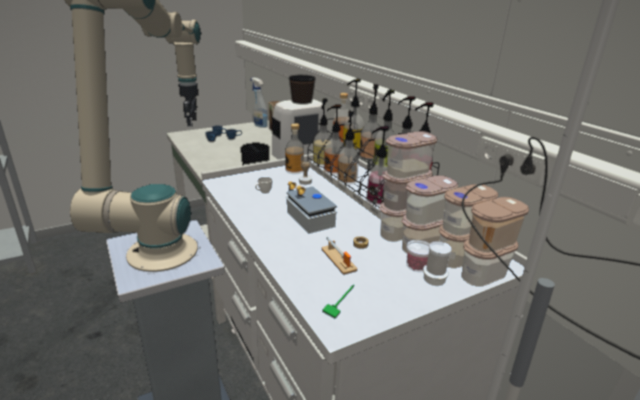

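View pics/top0.png

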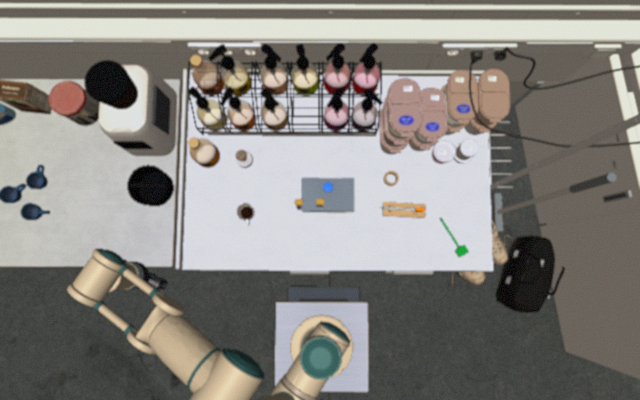

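The scene view shows the pan at about (310,207). The wooden rest at (340,258) holds an orange-handled pin. In the top view the pan is at (328,195), the brass rings are at (320,203) and (299,203), and the rest is at (404,210) with its orange handle at (420,211). A green pin-shaped thing lies at (455,237), so it is the wrong colour. I'll confirm this with crops.

Run:
```python
import cv2,numpy as np
a=cv2.imread("pics/top0.png");b=cv2.imread("pics/scene0.png")
c=cv2.resize(a[165:265,285:485],None,fx=4,fy=4,interpolation=cv2.INTER_CUBIC)
cv2.imwrite("pics/c_top0.png",c)
c=cv2.resize(b[170:320,250:400],None,fx=4,fy=4,interpolation=cv2.INTER_CUBIC)
cv2.imwrite("pics/c_scene0.png",c)
```

```text
(no output)
```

View pics/c_top0.png

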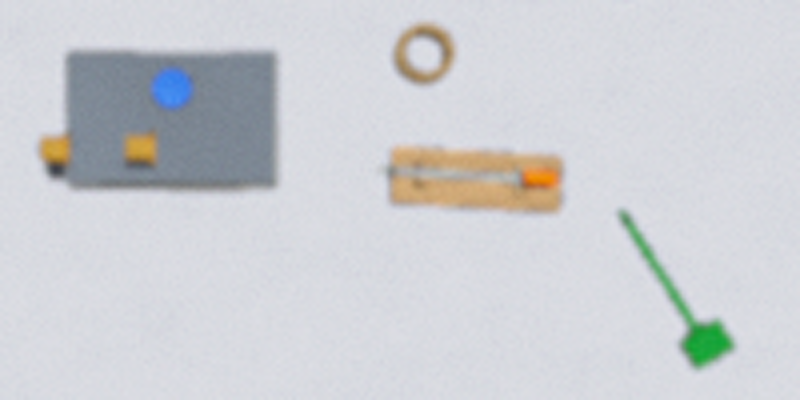

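View pics/c_scene0.png

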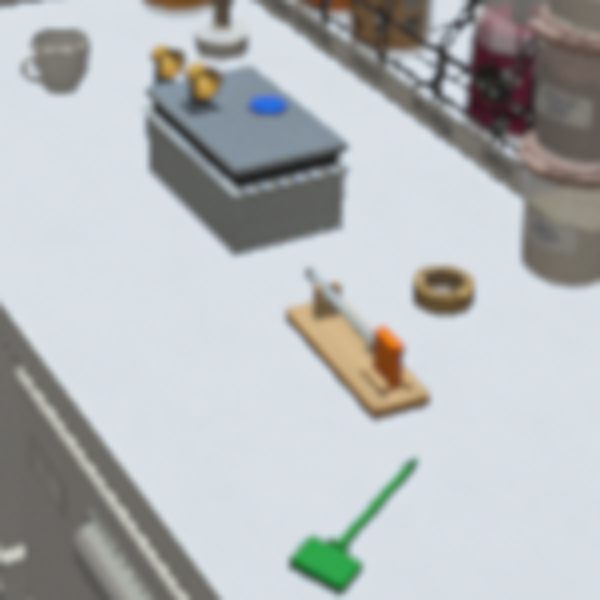

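Confirmed: the pin in the pale rest is the orange-handled one with a steel shaft, and its tip points to the robot's left, towards the pan. The green one is a decoy. Next I'll measure.

```bash
cat > h.py <<'E'
import cv2,numpy as np
from rig import eyes
def P(n):
    c=eyes.calibration(n);K=np.array([[c['fx'],0,c['cx']],[0,c['fy'],c['cy']],[0,0,1]])
    R=cv2.Rodrigues(c['rvec'])[0];return K,R,np.array(c['tvec'])
def ray(n,uv):
    K,R,t=P(n);d=R.T@np.linalg.solve(K,[uv[0],uv[1],1]);return -R.T@t,d/np.linalg.norm(d)
def onz(n,uv,z):
    o,d=ray(n,uv);return o+d*(z-o[2])/d[2]
def tri(a,b):
    A=[];B=[]
    for n,uv in(("scene",a),("top",b)):
        o,d=ray(n,uv);M=np.eye(3)-np.outer(d,d);A.append(M);B.append(M@o)
    p=np.linalg.solve(sum(A),sum(B));
    return p,[np.linalg.norm(A[i]@p-B[i]) for i in(0,1)]
def proj(n,p):
    c=eyes.calibration(n);K,_,_=P(n);return cv2.projectPoints(np.float64([p]),c['rvec'],c['tvec'],K,None)[0].ravel()
def blobs(img,lo,hi,roi,minA=6):
    x0,y0,x1,y1=roi;h=cv2.cvtColor(img[y0:y1,x0:x1],cv2.COLOR_BGR2HSV)
    m=cv2.inRange(h,lo,hi);n,_,s,c=cv2.connectedComponentsWithStats(m)
    return [(s[i,4],c[i]+[x0,y0],s[i,:4]+[x0,y0,0,0]) for i in range(1,n) if s[i,4]>=minA],m
E
python3 - <<'E'
from h import *
np.set_printoptions(precision=4,suppress=True)
T=cv2.imread("pics/top0.png");S=cv2.imread("pics/scene0.png")
ro={'T':(285,165,440,225),'S':(280,170,370,290)}
for nm,lo,hi in(("blue",(100,120,100),(125,255,255)),("orange",(3,200,150),(14,255,255)),("brass",(15,130,90),(28,255,255)),("wood",(8,60,120),(20,190,255))):
    for k,I in(("T",T),("S",S)):
        for b in blobs(I,lo,hi,ro[k])[0]: print(nm,k,b[0],b[1],b[2])
h=cv2.cvtColor(T,cv2.COLOR_BGR2HSV)
# lid outline top
m=cv2.inRange(T[165:225,285:370],(0,0,0),(150,150,135)); m=cv2.morphologyEx(m,cv2.MORPH_CLOSE,np.ones((9,9)))
m=cv2.morphologyEx(m,cv2.MORPH_OPEN,np.ones((13,13)))
c=max(cv2.findContours(m,0,1)[0],key=cv2.contourArea);r=cv2.minAreaRect(c)
print("lid",r, [onz("top",p+[285,165],.085) for p in cv2.boxPoints(r)])
m=cv2.inRange(h[195:225,375:435],(5,50,120),(22,255,255));m=cv2.morphologyEx(m,cv2.MORPH_CLOSE,np.ones((5,5)))
c=max(cv2.findContours(m,0,1)[0],key=cv2.contourArea);r=cv2.minAreaRect(c)
print("rest",r,[onz("top",p+[375,195],.012) for p in cv2.boxPoints(r)])
E
```

```text
blue T 80 [327.5 186.7] [323 182  10  10]
blue S 33 [316.3939 195.697 ] [313 194   8   5]
orange S 10 [346.3 255.1] [345 253   4   5]
brass T 31 [298.7097 202.2903] [296 200   6   6]
brass T 32 [319.625  201.8125] [317 199   6   6]
brass T 20 [419.6 208.9] [417 207   7   4]
brass S 10 [294.5 170. ] [290 170  10   1]
brass S 23 [291.3478 185.4783] [289 183   6   6]
brass S 31 [300.3871 190.129 ] [298 187   6   8]
wood T 70 [390.7714 177.5714] [384 171  14  14]
wood T 45 [319.8667 201.4889] [316 198   8   8]
wood T 45 [298.8222 201.7778] [295 199   8   7]
wood T 454 [403.5551 209.6586] [383 202  42  16]
wood S 15 [292.2 170.6] [287 170  12   2]
wood S 8 [334.25  171.375] [333 170   4   3]
wood S 27 [291.5556 185.5556] [288 182   8   8]
wood S 30 [300.6333 190.4333] [297 186   8   9]
wood S 59 [360.5254 241.1017] [354 237  14   8]
wood S 403 [339.0844 259.4169] [322 242  35  32]
lid ((42.5, 30.0), (32.0, 49.0), 90.0) [array([0.5663, 0.0637, 0.085 ]), array([ 0.5669, -0.1032,  0.085 ]), array([ 0.4574, -0.1029,  0.085 ]), array([0.4568, 0.0627, 0.085 ])]
rest ((28.505172729492188, 14.412069320678711), (41.69263458251953, 13.682230949401855), 3.3664605617523193) [array([ 0.4508, -0.2131,  0.012 ]), array([ 0.4992, -0.2164,  0.012 ]), array([ 0.491 , -0.3632,  0.012 ]), array([ 0.4426, -0.3595,  0.012 ])]
```

Run:
```python
from h import *
np.set_printoptions(precision=4,suppress=True)
T=cv2.imread("pics/top0.png").astype(float);S=cv2.imread("pics/scene0.png").astype(float)
def wc(I,ch,c,r):
    x0,y0=int(c[0])-r,int(c[1])-r;p=I[y0:y0+2*r+1,x0:x0+2*r+1]
    B,G,R=p[...,0],p[...,1],p[...,2]
    w=(B-R if ch=='b' else R-B); w=np.clip(w-(40 if ch=='r' else 60),0,None);yy,xx=np.mgrid[y0:y0+2*r+1,x0:x0+2*r+1]
    return np.array([(w*xx).sum(),(w*yy).sum()])/w.sum()
pt,ps=wc(T,'b',(328,187),8),wc(S,'b',(317,196),8)
print("pad",pt,ps,tri(ps,pt), onz("top",pt,.09))
r1,r1s=wc(T,'r',(320,202),6),wc(S,'r',(300,190),5)
r2,r2s=wc(T,'r',(299,202),6),wc(S,'r',(291,185),5)
print("r1",r1,tri(r1s,r1),onz("top",r1,.115));print("r2",r2,tri(r2s,r2),onz("top",r2,.105))
a=onz("top",r1,.115);b=onz("top",r2,.105);d=b-a;print("yaw ring",np.arctan2(-d[0],d[1]))
# orange top: saturation
h=cv2.cvtColor(T.astype(np.uint8),cv2.COLOR_BGR2HSV)[203:218,410:430]
m=(h[...,1]>165)&(h[...,0]<20);ys,xs=np.nonzero(m);print(len(xs),xs.mean()+410,ys.mean()+203,xs.min()+410,xs.max()+410,ys.min()+203,ys.max()+203)
print("handle",onz("top",(xs.mean()+410,ys.mean()+203),.052))
# shaft: bright gray non-wood pixels per col
for x in range(388,414,3):
    col=T[204:216,x]; s=(col[:,2]-col[:,0]); w=np.clip(s[:3].mean()*0+70-s,0,None); print(x,s.astype(int))
```

```text
pad [327.5654 186.6219] [316.4845 195.5833] (array([ 0.5407, -0.0204,  0.0883]), [np.float64(0.0008789694938521558), np.float64(0.0008789694938520201)]) [ 0.5396 -0.02    0.09  ]
r1 [319.9042 201.6015] (array([0.4874, 0.0047, 0.1107]), [np.float64(0.0015570552494760489), np.float64(0.0015570552494760907)]) [0.4855 0.0053 0.115 ]
r2 [298.5843 202.0324] (array([0.4873, 0.0764, 0.0992]), [np.float64(0.0018302982006097013), np.float64(0.0018302982006096278)]) [0.4849 0.0768 0.105 ]
yaw ring 0.007610257020868331
30 419.5 209.4 416 423 208 211
handle [ 0.467  -0.3372  0.052 ]
388 [85 74 48 11 10 44 74 81 86 87 82 53]
391 [86 82 54 12  7 37 73 84 84 83 87 60]
394 [88 83 61 22 -1 28 68 87 87 86 90 74]
397 [83 86 73 30  4 21 65 86 90 86 89 79]
400 [87 88 75 45 12 21 60 84 90 85 88 81]
403 [84 87 82 53 17 15 55 85 88 87 87 79]
406 [76 89 80 54 13  8 43 81 89 87 85 82]
409 [74 86 83 61 13  6 38 74 91 87 85 84]
412 [74 84 85 63 25  4 23 61 83 88 84 88]
```

Run:
```python
import cv2
a=cv2.imread("pics/top0.png")
cv2.imwrite("pics/c_top1.png",cv2.resize(a[195:225,378:432],None,fx=14,fy=14,interpolation=cv2.INTER_NEAREST))
cv2.imwrite("pics/c_top2.png",cv2.resize(a[172:218,288:360],None,fx=11,fy=11,interpolation=cv2.INTER_NEAREST))
```

```text
(no output)
```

View pics/c_top1.png

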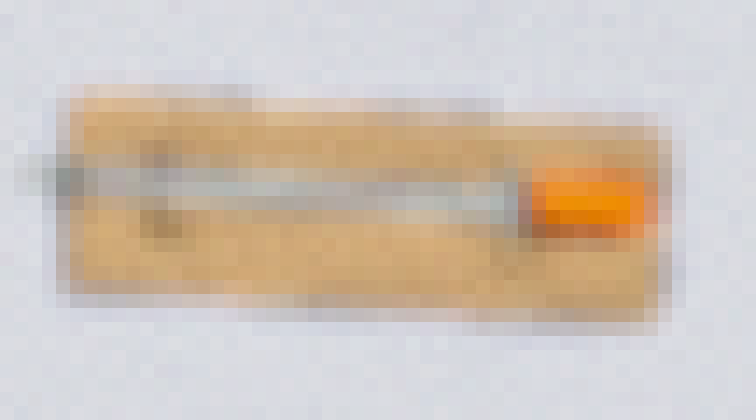

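View pics/c_top2.png

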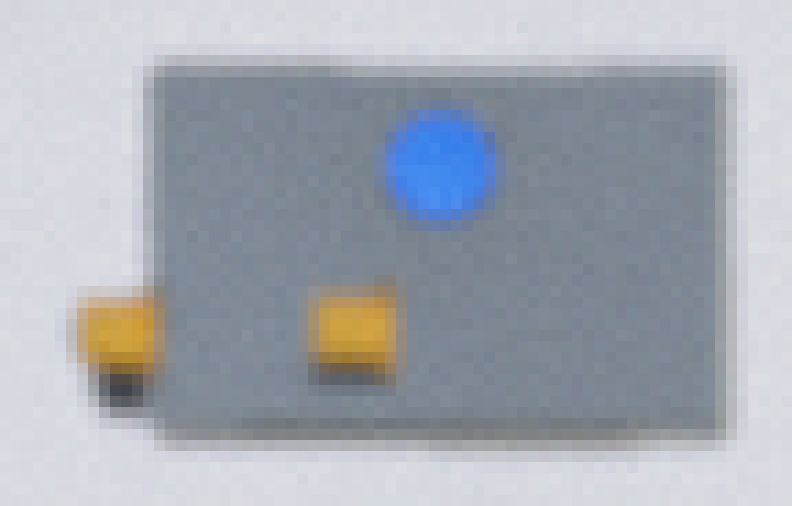

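Call:
servo_tool([
  {"spin": 8.4},
  {"spin": 8.4},
  {"spin": 8.4},
  {"spin": 8.4},
  {"spin": 8.4},
  {"spin": 8.4},
  {"spin": 8.4},
  {"spin": 8.4},
], hand=0, newtons=40)

```text
$.increments[0]: bad value
```

```bash
cat >> h.py <<'E'
from rig import manip
from scipy.spatial.transform import Rotation as Ro
def to(p):
    s=manip.get_state();q=s['ee_rot'];R=Ro.from_quat([q[1],q[2],q[3],q[0]]).as_matrix()
    y=R[:,1];print("clk",round(s['clock'],2),"pos",s['position'].round(4),"yaw y deg",np.degrees(np.arctan2(y[1],y[0])).round(2),"z",R[:,2].round(4),"w",round(s['width'],4),"F",np.round(s['contact_force'],1))
    if p is not None: print("tool delta",(R.T@(np.array(p)-s['position'])).round(4))
E
python3 - <<'E'
from h import *
to([.540,-.020,.130])
T=cv2.imread("pics/top0.png").astype(float)
# shaft line
xs=[];ys=[]
for x in range(388,414):
    s=T[203:216,x,2]-T[203:216,x,0];w=np.clip(50-s[1:9],0,None);xs.append(x);ys.append((w*np.arange(204,212)).sum()/w.sum())
k=np.polyfit(xs,ys,1);print(k,np.std(np.polyval(k,xs)-ys))
a=onz("top",(388,np.polyval(k,388)),.036);b=onz("top",(412,np.polyval(k,412)),.036);d=a-b
print("pin dir yaw off +y",np.degrees(np.arctan2(-d[0],d[1])),a,b)
print("hc at z=.036",onz("top",(419.9,np.polyval(k,419.9)),.036),onz("top",(419.9,209.2),.056))
print("cam",-P("top")[1].T@P("top")[2], -P("scene")[1].T@P("scene")[2])
E
```

```text
clk 0.1 pos [0.2508 0.5169 0.2305] yaw y deg 64.11 z [-9.0e-04 -1.4e-03 -1.0e+00] w 0.0854 F [ 0.5 -0.   0.3]
tool delta [-0.4946 -0.3566  0.101 ]
[6.06605292e-02 1.84011164e+02] 0.05164471785680947
pin dir yaw off +y -3.2846191460334 [ 0.47474038 -0.23058943  0.036     ] [ 0.46995176 -0.31402899  0.036     ]
hc at z=.036 [ 0.46837617 -0.34148297  0.036     ] [ 0.46731437 -0.33786592  0.056     ]
cam [ 0.2882318  -0.02022261  1.80362285] [-0.14565957 -1.22822016  0.77038532]
```

Call:
servo_tool([
  {"slide": [0,0,0],"spin": 8.4},
  {"slide": [0,0,0],"spin": 8.4},
  {"slide": [0,0,0],"spin": 8.4},
  {"slide": [0,0,0],"spin": 8.4},
  {"slide": [0,0,0],"spin": 8.4},
  {"slide": [0,0,0],"spin": 8.4},
  {"slide": [0,0,0],"spin": 8.4},
  {"slide": [0,0,0],"spin": 8.4},
], hand=0, newtons=40)

```text
clock: 0.9
position: [0.2509, 0.5171, 0.2308]
ee_rot: [0.0, 0.728, 0.686, -0.001]
contact_force: [0.6, -0.3, -0.0]
width: 0.0001
```

```bash
python3 -c "
from h import *
to([.540,-.020,.150])"
```

```text
clk 0.9 pos [0.2509 0.5171 0.2308] yaw y deg -3.43 z [-6.e-04 -9.e-04 -1.e+00] w 0.0001 F [ 0.6 -0.3 -0. ]
tool delta [-0.5187  0.3208  0.0811]
```

Call:
servo_tool([
  {"slide": [-0.032,0.02,0]},
  {"slide": [-0.032,0.02,0]},
  {"slide": [-0.033,0.02,0]},
  {"slide": [-0.033,0.02,0]},
  {"slide": [-0.033,0.02,0]},
  {"slide": [-0.033,0.02,0]},
  {"slide": [-0.033,0.02,0]},
  {"slide": [-0.033,0.02,0]},
])

```text
$.increments[0]: bad value
```

Call:
servo_tool([
  {"slide": [-0.032,0.02,0.005]},
  {"slide": [-0.032,0.02,0.01]},
  {"slide": [-0.032,0.02,0.01]},
  {"slide": [-0.032,0.02,0.01]},
  {"slide": [-0.032,0.02,0.01]},
  {"slide": [-0.032,0.02,0.01]},
  {"slide": [-0.032,0.02,0.01]},
  {"slide": [-0.033,0.02,0.015]},
])

```text
$.increments[0]: bad value
```

Call:
servo_tool([
  {"slide": [0,0,0]},
  {"slide": [0,0,0]},
])

```text
$.increments[0]: bad value
```

```bash
python3 -c "
from h import *
T=eyes.get_image('top');S=eyes.get_image('scene')
cv2.imwrite('pics/t1.png',T);cv2.imwrite('pics/s1.png',S)
c=np.hstack([cv2.resize(T[150:240,280:370],(400,400)),cv2.resize(S[110:230,250:370],(400,400))]);cv2.imwrite('pics/c1.png',c)
to([.540,-.020,.095])"
```

```text
clk 1.0 pos [0.2509 0.5171 0.2308] yaw y deg -3.07 z [-5.e-04 -8.e-04 -1.e+00] w 0.0004 F [-0.8  0.   0.2]
tool delta [-0.5207  0.3175  0.1361]
```

View pics/c1.png

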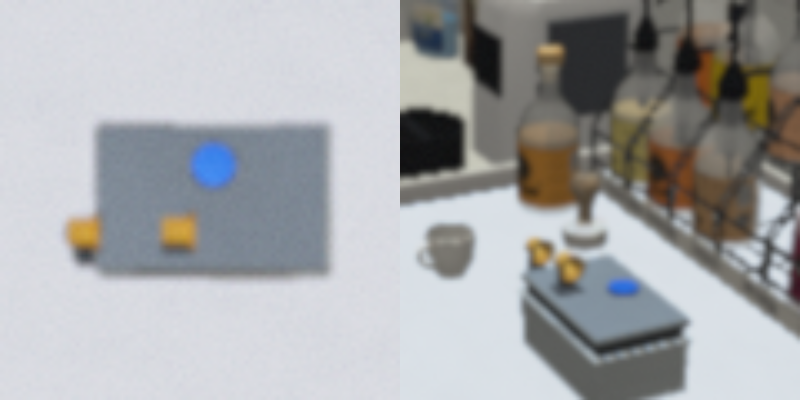

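Both fields are needed in every row. The picture shows the scene unchanged, with the arm not yet over the pan.

Call:
servo_tool([
  {"slide": [-0.032,0.02,0],"spin": 0},
  {"slide": [-0.032,0.02,0],"spin": 0},
  {"slide": [-0.033,0.02,0],"spin": 0},
  {"slide": [-0.033,0.02,0],"spin": 0},
  {"slide": [-0.033,0.02,0],"spin": 0},
  {"slide": [-0.033,0.02,0],"spin": 0},
  {"slide": [-0.033,0.02,0],"spin": 0},
  {"slide": [-0.033,0.02,0],"spin": 0},
])

```text
clock: 1.8
position: [0.397, 0.2456, 0.2312]
ee_rot: [0.0, 0.725, 0.689, 0.0]
contact_force: [1.3, -0.5, 0.5]
width: 0.0001
```

Call:
servo_tool([
  {"slide": [-0.032,0.02,0.005],"spin": 0},
  {"slide": [-0.032,0.02,0.01],"spin": 0},
  {"slide": [-0.032,0.02,0.01],"spin": 0},
  {"slide": [-0.032,0.02,0.01],"spin": 0},
  {"slide": [-0.032,0.02,0.01],"spin": 0},
  {"slide": [-0.032,0.02,0.01],"spin": 0},
  {"slide": [-0.032,0.02,0.01],"spin": 0},
  {"slide": [-0.033,0.02,0.015],"spin": 0},
])

```text
clock: 2.6
position: [0.5437, -0.0196, 0.1513]
ee_rot: [0.0, 0.725, 0.689, 0.001]
contact_force: [0.8, -0.0, 0.0]
width: 0.0
```

Call:
servo_tool([
  {"slide": [0,0,0],"spin": 0},
  {"slide": [0,0,0],"spin": 0},
])

```text
clock: 2.8
position: [0.5422, -0.0186, 0.1505]
ee_rot: [-0.001, 0.726, 0.688, -0.0]
contact_force: [-1.7, 0.2, -0.0]
width: -0.0001
```

```bash
python3 -c "
from h import *
T=eyes.get_image('top');S=eyes.get_image('scene')
cv2.imwrite('pics/t2.png',T);cv2.imwrite('pics/s2.png',S)
c=np.hstack([cv2.resize(T[150:240,280:370],(400,400)),cv2.resize(S[110:230,250:370],(400,400))]);cv2.imwrite('pics/c2.png',c)
to([.540,-.020,.095])"
```

```text
clk 2.9 pos [ 0.5421 -0.0173  0.1514] yaw y deg -2.99 z [-6.e-04  8.e-04 -1.e+00] w 0.0001 F [ 0.1 -0.3 -0.6]
tool delta [-0.0028 -0.0019  0.0564]
```

View pics/c2.png

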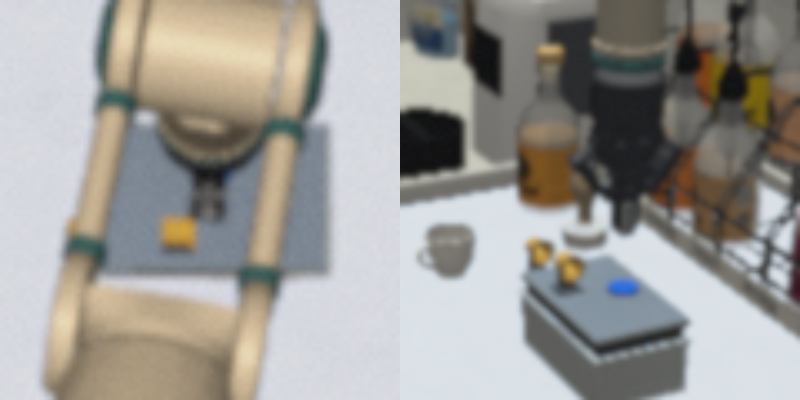

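The shut fingertips (scene crop 625,225) hang above the blue pad (625,287), so I'm lowering onto it.

Call:
servo_tool([
  {"slide": [-0.002,-0.002,0.014],"spin": 0},
  {"slide": [0,0,0.014],"spin": 0},
  {"slide": [0,0,0.014],"spin": 0},
  {"slide": [0,0,0.01],"spin": 0},
  {"slide": [0,0,0.004],"spin": 0},
  {"slide": [0,0,0.004],"spin": 0},
  {"slide": [0,0,0],"spin": 0},
])

```text
clock: 3.6
position: [0.5407, -0.0197, 0.0915]
ee_rot: [0.0, 0.726, 0.688, 0.0]
contact_force: [-0.3, 0.5, 0.8]
width: 0.0001
```

Call:
servo_tool([
  {"slide": [0,0,0.003],"spin": 0},
  {"slide": [0,0,0.003],"spin": 0},
  {"slide": [0,0,0.002],"spin": 0},
  {"slide": [0,0,0.002],"spin": 0},
  {"slide": [0,0,0],"spin": 0},
])

```text
clock: 4.1
position: [0.5411, -0.0199, 0.0823]
ee_rot: [0.0, 0.726, 0.688, 0.001]
contact_force: [-1.0, 1.3, 4.6]
width: 0.0001
```

Call:
servo_tool([
  {"slide": [0,0,0.001],"spin": 0},
  {"slide": [0,0,0.001],"spin": 0},
  {"slide": [0,0,0],"spin": 0},
])

```text
clock: 4.4
position: [0.5411, -0.0199, 0.0804]
ee_rot: [0.0, 0.726, 0.688, 0.001]
contact_force: [-0.5, 0.3, 5.1]
width: 0.0003
```

Call:
servo_tool([
  {"slide": [0,0,0.001],"spin": 0},
  {"slide": [0,0,0],"spin": 0},
  {"slide": [0,0,0],"spin": 0},
])

```text
clock: 4.7
position: [0.5411, -0.0199, 0.08]
ee_rot: [0.001, 0.726, 0.688, 0.001]
contact_force: [-1.7, 0.8, 9.5]
width: -0.0003
```

Call:
servo_tool([
  {"slide": [0,0,0.001],"spin": 0},
  {"slide": [0,0,0.001],"spin": 0},
  {"slide": [0,0,0],"spin": 0},
  {"slide": [0,0,0],"spin": 0},
])

```text
clock: 5.1
position: [0.5412, -0.0199, 0.0799]
ee_rot: [0.001, 0.726, 0.688, 0.001]
contact_force: [-6.0, 1.6, 20.3]
width: -0.0
```

Seated: the tip stops at z = 0.080 with 20 N against it. Now lifting off and going to the pin.

Call:
servo_tool([
  {"slide": [0,0,-0.02],"spin": 0},
  {"slide": [0,0,-0.04],"spin": 0},
  {"slide": [0,0,-0.04],"spin": 0},
  {"slide": [-0.03,0,-0.01],"spin": 0},
  {"slide": [-0.04,-0.01,0],"spin": 0},
  {"slide": [-0.04,-0.01,0],"spin": 0},
  {"slide": [-0.04,-0.01,0],"spin": 0},
  {"slide": [-0.04,-0.01,0],"spin": 0},
])

```text
clock: 5.9
position: [0.4899, -0.2092, 0.1866]
ee_rot: [0.001, 0.726, 0.688, 0.0]
contact_force: [1.0, 0.4, 0.5]
width: 0.0002
```

Call:
servo_tool([
  {"slide": [-0.04,-0.01,0],"spin": 0},
  {"slide": [-0.04,-0.01,0],"spin": 0},
  {"slide": [-0.03,-0.005,0],"spin": 0},
  {"slide": [0,0,0],"spin": 0},
  {"slide": [0,0,0],"spin": 0},
], hand=1)

```text
clock: 6.4
position: [0.4592, -0.3166, 0.1862]
ee_rot: [-0.0, 0.727, 0.687, 0.0]
contact_force: [0.3, 0.4, -0.5]
width: 0.0723
```

```bash
python3 -c "
from h import *
T=eyes.get_image('top');S=eyes.get_image('scene')
cv2.imwrite('pics/t3.png',T);cv2.imwrite('pics/s3.png',S)
c=np.hstack([cv2.resize(T[150:240,290:440],(400,240)),cv2.resize(S[170:290,270:390],(400,400))[:240]]);
c=np.hstack([cv2.resize(T[160:240,290:430],(420,240)),cv2.resize(S[165:285,270:390],(360,360))[:240]]);
cv2.imwrite('pics/c3.png',cv2.resize(S[165:285,270:420],None,fx=5,fy=5,interpolation=2))
to([.4685,-.3375,.028])"
```

```text
clk 6.5 pos [ 0.4595 -0.3152  0.1862] yaw y deg -3.06 z [-1.e-04  8.e-04 -1.e+00] w 0.0848 F [-0.  -0.5 -0.3]
tool delta [-0.0219  0.0102  0.1582]
```

View pics/c3.png

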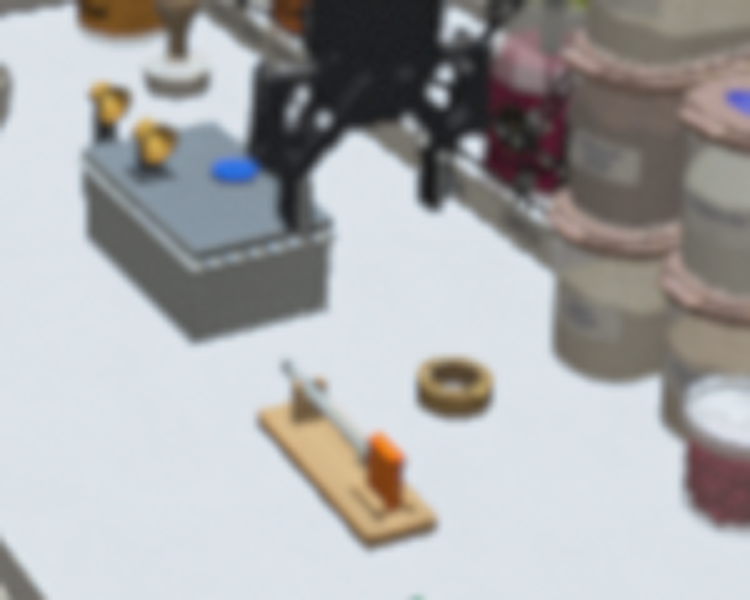

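The lid is now down, with no black gasket showing at its rim. The pin is undisturbed in its rest, its handle at crop (385,470). I'm descending onto the handle.

Call:
servo_tool([
  {"slide": [-0.012,0.005,0.02],"spin": 0},
  {"slide": [-0.01,0.005,0.03],"spin": 0},
  {"slide": [0,0,0.03],"spin": 0},
  {"slide": [0,0,0.03],"spin": 0},
  {"slide": [0,0,0.03],"spin": 0},
  {"slide": [0,0,0.01],"spin": 0},
  {"slide": [0,0,0.005],"spin": 0},
  {"slide": [0,0,0],"spin": 0},
], hand=1)

```text
clock: 7.3
position: [0.4689, -0.3383, 0.0317]
ee_rot: [0.0, 0.726, 0.688, 0.0]
contact_force: [-0.0, 0.3, 1.0]
width: 0.0854
```

```bash
python3 -c "
from h import *
S=eyes.get_image('scene')
cv2.imwrite('pics/c4.png',cv2.resize(S[165:285,270:420],None,fx=5,fy=5,interpolation=2))
to([.4685,-.3375,.028])"
```

```text
clk 7.35 pos [ 0.4692 -0.3388  0.0323] yaw y deg -3.05 z [ 0.0015 -0.0012 -1.    ] w 0.0858 F [-0.4 -0.4 -0.1]
tool delta [ 0.0013 -0.0008  0.0043]
```

View pics/c4.png

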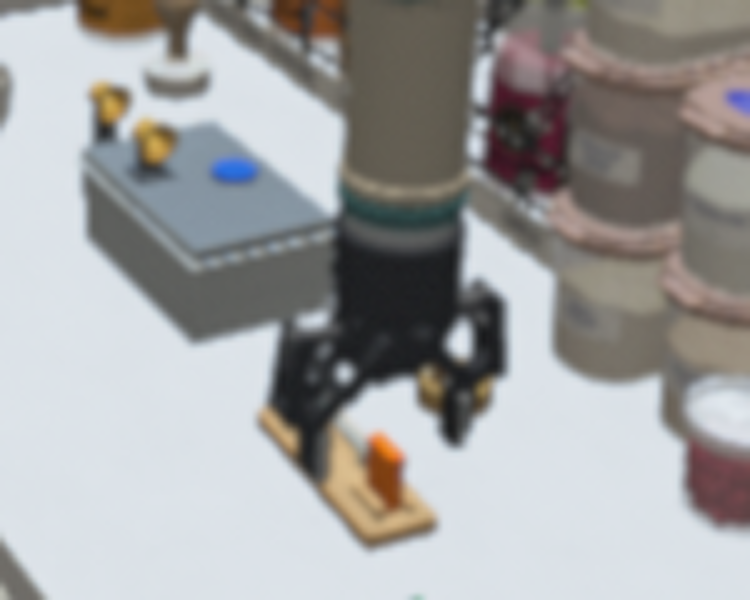

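Call:
servo_tool([
  {"slide": [0.001,-0.001,0.004],"spin": 0.2},
  {"slide": [0,0,0],"spin": 0},
])

```text
clock: 7.55
position: [0.4675, -0.3376, 0.028]
ee_rot: [0.001, 0.727, 0.687, 0.0]
contact_force: [0.6, -0.4, -0.5]
width: 0.0854
```

Call:
servo_tool([
  {"slide": [0,0,0],"spin": 0},
  {"slide": [0,0,0],"spin": 0},
  {"slide": [0,0,0],"spin": 0},
  {"slide": [0,0,0],"spin": 0},
  {"slide": [0,0,0],"spin": 0},
  {"slide": [0,0,0],"spin": 0},
  {"slide": [0,0,0],"spin": 0},
  {"slide": [0,0,0],"spin": 0},
], hand=0, newtons=60)

```text
clock: 8.35
position: [0.4689, -0.3381, 0.0278]
ee_rot: [0.002, 0.727, 0.686, 0.001]
contact_force: [5.4, 1.1, 1.6]
width: 0.0108
```

```bash
python3 -c "
from h import *
S=eyes.get_image('scene')
cv2.imwrite('pics/c5.png',cv2.resize(S[165:285,270:420],None,fx=5,fy=5,interpolation=2))
to(None)"
```

```text
clk 8.4 pos [ 0.4689 -0.3381  0.0277] yaw y deg -3.31 z [ 0.0031 -0.0012 -1.    ] w 0.0114 F [5.  0.4 0.2]
```

View pics/c5.png

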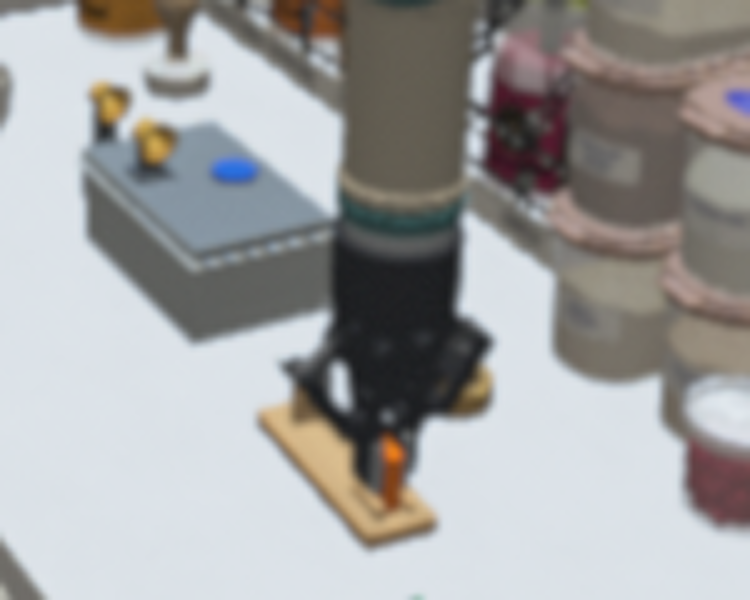

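Call:
servo_tool([
  {"slide": [0,0,-0.005],"spin": 0},
  {"slide": [0,0,-0.01],"spin": 0},
  {"slide": [0,0,-0.015],"spin": 0},
  {"slide": [0,0,-0.02],"spin": 0},
  {"slide": [0,0,-0.02],"spin": 0},
  {"slide": [0,0,0],"spin": -1.8},
  {"slide": [0,0,0],"spin": -1.8},
  {"slide": [0,0,0],"spin": 0},
])

```text
clock: 9.2
position: [0.4658, -0.337, 0.0971]
ee_rot: [-0.001, 0.705, 0.709, -0.001]
contact_force: [0.0, -0.6, -0.7]
width: 0.011
```

Run:
```python
from h import *
np.set_printoptions(precision=4,suppress=True)
T=eyes.get_image('top');S=eyes.get_image('scene')
cv2.imwrite('pics/t6.png',T);cv2.imwrite('pics/s6.png',S)
cv2.imwrite('pics/c6.png',np.hstack([cv2.resize(T[165:235,290:430],(700,350),interpolation=2)]))
cv2.imwrite('pics/c6s.png',cv2.resize(S[165:285,270:420],None,fx=5,fy=5,interpolation=2))
to(None)
G=cv2.cvtColor(cv2.imread('pics/top0.png'),cv2.COLOR_BGR2GRAY).astype(float)
def edge(rows,cols,vert):  # subpixel edge crossing 165
    out=[]
    for c in cols:
        p=G[rows[0]:rows[1],c] if vert else G[c,rows[0]:rows[1]]
        g=np.abs(np.diff(p));g[g<8]=0;out.append(rows[0]+.5+(g*np.arange(len(g))).sum()/g.sum())
    return np.array(out)
cols=np.arange(308,348);e=edge((173,182),cols,True);k=np.polyfit(cols,e,1)
a,b=[onz('top',(c,np.polyval(k,c)),.084) for c in(308,348)];d=a-b;print('far edge',a,b,'yaw deg',np.degrees(np.arctan2(-d[0],d[1])),np.std(e-np.polyval(k,cols)))
rows=np.arange(183,204)
for nm,rr in(('right',(349,358)),('left',(297,306))):
    r=rows if nm=='right' else np.arange(181,196)
    e=edge(rr,r,False);k=np.polyfit(r,e,1);a,b=[onz('top',(np.polyval(k,c),c),.084) for c in(r[0],r[-1])];d=a-b
    print(nm,a,b,'yaw',np.degrees(np.arctan2(d[1],d[0])),np.std(e-np.polyval(k,r)))
```

```text
clk 9.3 pos [ 0.4663 -0.3371  0.0969] yaw y deg 0.28 z [-0.0021  0.001  -1.    ] w 0.0111 F [-0.   0.8 -0.4]
far edge [0.5717 0.0468 0.084 ] [ 0.5711 -0.0896  0.084 ] yaw deg -0.2924579804038643 0.2330094203346627
right [ 0.5533 -0.1089  0.084 ] [ 0.4847 -0.109   0.084 ] yaw 0.09721844965350741 0.1233196359062538
left [0.5595 0.0705 0.084 ] [0.5114 0.0702 0.084 ] yaw 0.26321238182911794 0.11634482055472647
```

View pics/c6.png

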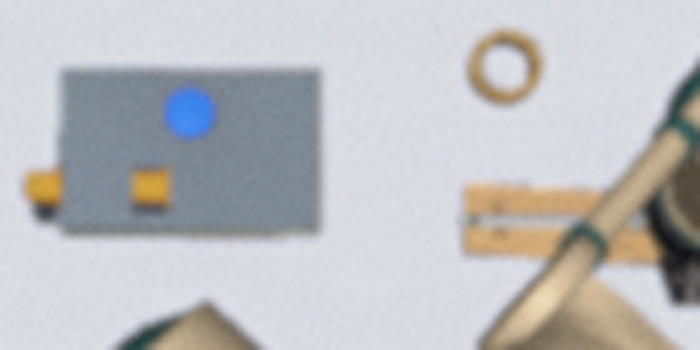

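View pics/c6s.png

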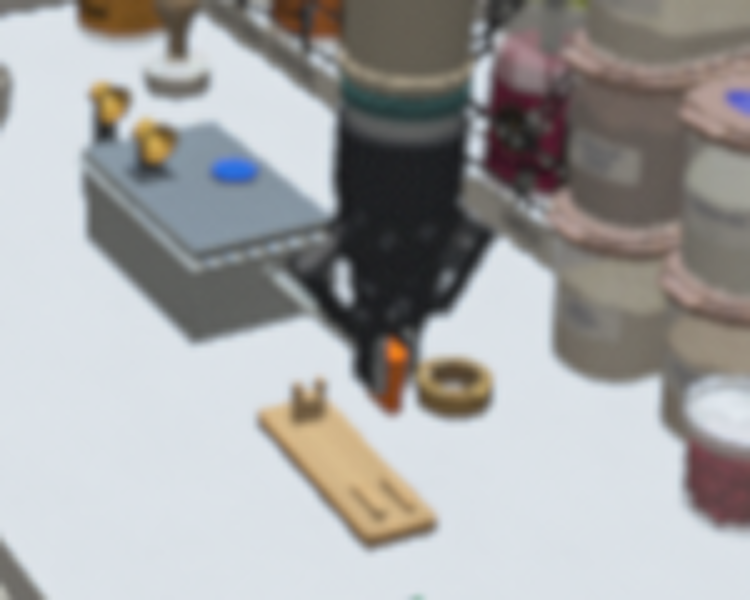

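The pin is lifted clear and level, and the rest is empty. Lid and rings are in plain view. Now I'll line it up in front of ring 1, over the dark lid, where I can compare shaft and rings in the same picture.

Call:
servo_tool([
  {"slide": [0.02,0.011,0],"spin": 0},
  {"slide": [0.03,0.01,0],"spin": 0},
  {"slide": [0.03,0,0],"spin": 0},
  {"slide": [0.03,0,0],"spin": 0},
  {"slide": [0.03,0,0],"spin": 0},
  {"slide": [0.025,0,0],"spin": 0},
  {"slide": [0.01,0,0],"spin": 0},
  {"slide": [0,0,0],"spin": 0},
])

```text
clock: 10.1
position: [0.4869, -0.1615, 0.0972]
ee_rot: [-0.0, 0.704, 0.71, -0.0]
contact_force: [-1.1, -0.3, -0.7]
width: 0.0107
```

Run:
```python
from h import *
np.set_printoptions(precision=4,suppress=True)
T=eyes.get_image('top');S=eyes.get_image('scene')
cv2.imwrite('pics/t7.png',T);cv2.imwrite('pics/s7.png',S)
cv2.imwrite('pics/c7.png',cv2.resize(T[175:220,288:368],None,fx=10,fy=10,interpolation=2))
cv2.imwrite('pics/c7s.png',cv2.resize(S[170:240,275:355],None,fx=8,fy=8,interpolation=2))
to(None)
```

```text
clk 10.2 pos [ 0.4877 -0.1633  0.0973] yaw y deg 0.33 z [ 0.0003 -0.001  -1.    ] w 0.011 F [ 0.1 -0.4 -0.4]
```

View pics/c7.png

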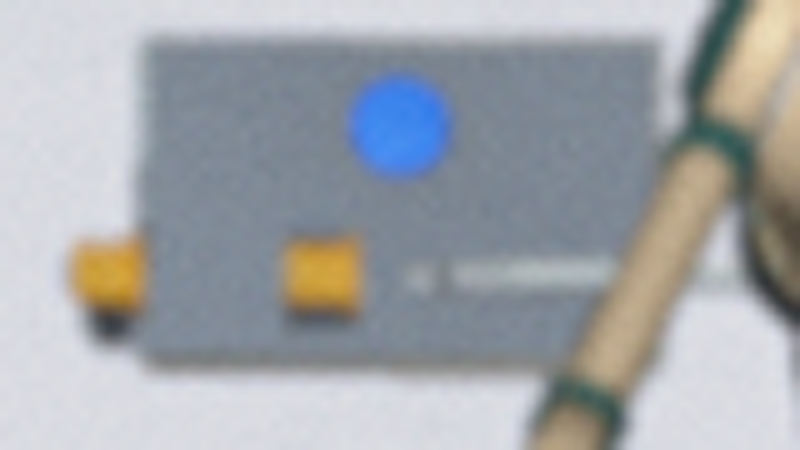

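View pics/c7s.png

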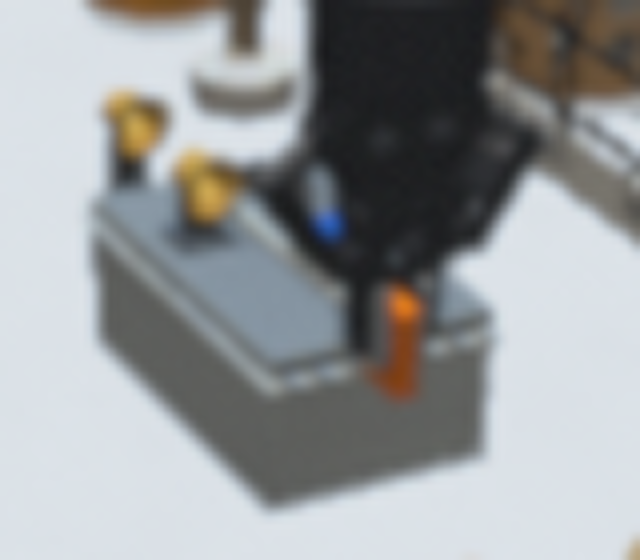

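The top view shows the shaft lying on the ring line. Tip at crop (405,276), groove at (440,276), ring 1 at (322,273), ring 2 at (108,273). I'll measure the offset and tilt.

Run:
```python
from h import *
np.set_printoptions(precision=4,suppress=True)
T=cv2.imread('pics/t7.png').astype(float)
def wc(c,r):
    x0,y0=int(c[0])-r,int(c[1])-r;p=T[y0:y0+2*r+1,x0:x0+2*r+1]
    w=np.clip(p[...,2]-p[...,0]-20,0,None);yy,xx=np.mgrid[y0:y0+2*r+1,x0:x0+2*r+1]
    # per-row extents midpoint
    return np.array([(w*xx).sum(),(w*yy).sum()])/w.sum()
r1,r2=wc((320,202),6),wc((299,202),6)
print(r1,r2);A,B=[onz('top',r,.105) for r in(r1,r2)];d=B-A;print('rings',A,B,'yaw',np.degrees(np.arctan2(-d[0],d[1])))
G=T.mean(2);xs=np.arange(329,348);ys=[]
for x in xs:
    p=G[196:209,x];bg=np.median(np.r_[p[:3],p[-3:]]);w=np.abs(p-bg);w[w<10]=0;ys.append((w*np.arange(196,209)).sum()/max(w.sum(),1))
ys=np.array(ys);print(ys.round(2));m=xs>=333
k=np.polyfit(xs[m],ys[m],1);a,b=[onz('top',(c,np.polyval(k,c)),.105) for c in(333,347)];d=a-b
print('shaft',a,b,'yaw',np.degrees(np.arctan2(-d[0],d[1])))
for x in range(322,336): print(x,G[198:208,x].astype(int))
```

```text
[319.9102 201.9715] [298.5865 201.9959]
rings [0.4854 0.0054 0.105 ] [0.4851 0.0768 0.105 ] yaw 0.2746291177793061
[202.52 202.52   0.     0.   201.61 202.03 201.98 202.03 202.   201.73
 201.88 201.75 201.73 201.75 201.67 201.71 201.71 201.67 202.07]
shaft [ 0.4858 -0.0384  0.105 ] [ 0.4865 -0.0853  0.105 ] yaw 0.7662315235892865
322 [128 131 138 143 143 142 130 111  97 108]
323 [132 132 135 142 143 145 135 124 111 122]
324 [133 136 137 138 142 142 141 136 129 130]
325 [132 136 134 136 135 141 140 137 134 142]
326 [137 135 137 133 134 136 132 136 139 135]
327 [133 136 135 135 138 135 138 137 137 138]
328 [135 135 134 138 145 145 140 136 137 137]
329 [136 135 135 144 156 157 139 134 137 136]
330 [134 134 134 144 155 157 145 132 137 134]
331 [134 134 135 140 141 141 132 134 134 135]
332 [135 137 133 132 131 129 129 133 140 135]
333 [136 136 138 147 153 142 132 134 135 133]
334 [136 137 139 154 167 156 135 134 138 135]
335 [135 137 140 157 167 156 138 135 133 136]
```

Offset is about 0.5 mm and tilt under 0.5°, well within the bore's play. z is trusted from the rest height and the press contact. Advancing slowly and watching the force.

Call:
servo_tool([
  {"slide": [0.008,0,0],"spin": 0},
  {"slide": [0.008,0,0],"spin": 0},
  {"slide": [0.006,0,0],"spin": 0},
  {"slide": [0.006,0,0],"spin": 0},
  {"slide": [0.006,0,0],"spin": 0},
  {"slide": [0,0,0],"spin": 0},
])

```text
clock: 10.8
position: [0.487, -0.1275, 0.0973]
ee_rot: [-0.0, 0.705, 0.709, 0.0]
contact_force: [0.4, 0.1, 0.3]
width: 0.0111
```

Call:
servo_tool([
  {"slide": [0.006,0,0],"spin": 0},
  {"slide": [0.006,0,0],"spin": 0},
  {"slide": [0.006,0,0],"spin": 0},
  {"slide": [0.006,0,0],"spin": 0},
  {"slide": [0.006,0,0],"spin": 0},
  {"slide": [0,0,0],"spin": 0},
])

```text
clock: 11.4
position: [0.4868, -0.0975, 0.0972]
ee_rot: [-0.0, 0.705, 0.709, 0.0]
contact_force: [0.1, -0.2, -0.8]
width: 0.0111
```

Run:
```python
from h import *
T=eyes.get_image('top');S=eyes.get_image('scene')
cv2.imwrite('pics/t8.png',T);cv2.imwrite('pics/s8.png',S)
cv2.imwrite('pics/c8.png',np.hstack([cv2.resize(T[175:220,288:348],None,fx=8,fy=8,interpolation=2),cv2.resize(S[170:215,280:320],None,fx=8,fy=8,interpolation=2)]))
to(None);print(manip.get_state()['moment'])
```

```text
clk 11.5 pos [ 0.4871 -0.0983  0.0973] yaw y deg 0.35 z [ 1.e-04 -2.e-04 -1.e+00] w 0.0113 F [-0.4 -0.6 -0.2]
[-0.01925596 -0.03763882  0.010866  ]
```

View pics/c8.png

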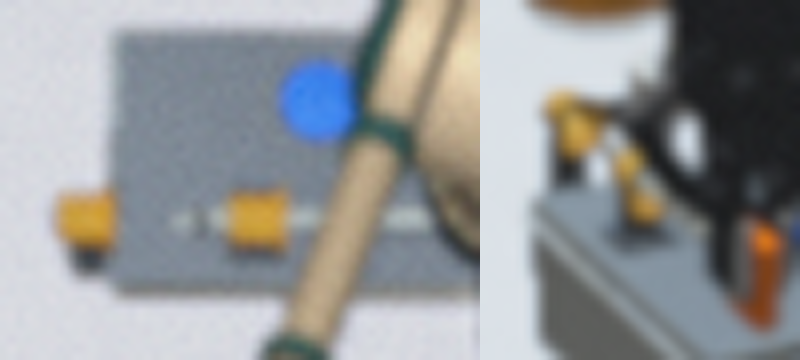

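The tip is through ring 1, with the groove visible at crop (203,220) and ring 2 at (85,218). Contact is near 0 N. Continuing into ring 2.

Call:
servo_tool([
  {"slide": [0.006,0,0],"spin": 0},
  {"slide": [0.006,0,0],"spin": 0},
  {"slide": [0.006,0,0],"spin": 0},
  {"slide": [0.006,0,0],"spin": 0},
  {"slide": [0.006,0,0],"spin": 0},
  {"slide": [0,0,0],"spin": 0},
])

```text
clock: 12.1
position: [0.4867, -0.0675, 0.0973]
ee_rot: [-0.0, 0.705, 0.709, 0.0]
contact_force: [0.9, -0.7, -1.0]
width: 0.0115
```

Call:
servo_tool([
  {"slide": [0.006,0,0],"spin": 0},
  {"slide": [0.006,0,0],"spin": 0},
  {"slide": [0.006,0,0],"spin": 0},
  {"slide": [0.006,0,0],"spin": 0},
  {"slide": [0.006,0,0],"spin": 0},
  {"slide": [0.005,0,0],"spin": 0},
  {"slide": [0,0,0],"spin": 0},
])

```text
clock: 12.8
position: [0.4866, -0.0327, 0.0973]
ee_rot: [-0.0, 0.705, 0.709, 0.0]
contact_force: [0.0, -0.6, -0.8]
width: 0.0107
```

Run:
```python
from h import *
T=eyes.get_image('top');S=eyes.get_image('scene')
cv2.imwrite('pics/t9.png',T);cv2.imwrite('pics/s9.png',S)
cv2.imwrite('pics/c9.png',np.hstack([cv2.resize(T[180:225,280:330],None,fx=8,fy=8,interpolation=2),cv2.resize(S[170:215,275:325],None,fx=8,fy=8,interpolation=2)]))
to(None);print(manip.get_state()['moment'])
G=T.astype(int).mean(2)
for r in(199,200,201,202,203,204): print(r,G[r,286:304].astype(int))
```

```text
clk 12.9 pos [ 0.4867 -0.0333  0.0973] yaw y deg 0.34 z [ 1.e-04 -1.e-04 -1.e+00] w 0.0112 F [0.1 0.4 0.1]
[-0.02444133 -0.02989795 -0.05931634]
199 [216 216 218 216 217 218 218 216 208 192 173 171 173 169 159 137 130 133]
200 [216 217 218 217 212 214 214 206 190 170 151 148 146 145 141 133 137 140]
201 [218 219 217 212 203 200 194 177 163 150 143 138 139 142 138 146 157 164]
202 [218 217 216 212 197 190 177 145 132 140 142 140 143 146 141 149 169 176]
203 [219 218 218 217 208 196 179 153 140 139 135 135 138 136 135 147 152 156]
204 [214 218 220 218 214 208 199 186 175 157 137 120 122 120 120 127 135 135]
```

View pics/c9.png

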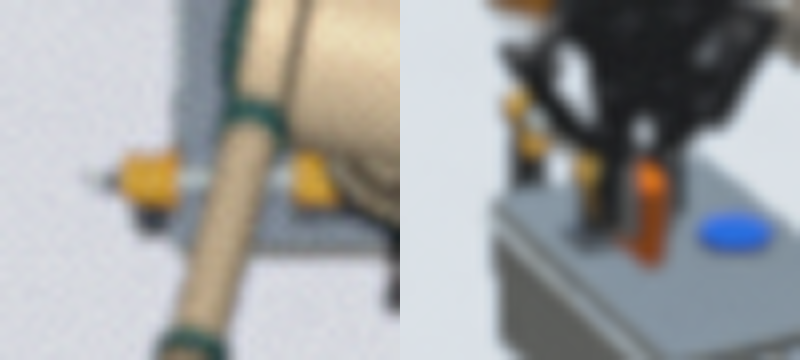

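Call:
servo_tool([
  {"slide": [0.0015,0,0],"spin": 0},
  {"slide": [0,0,0],"spin": 0},
  {"slide": [0,0,0],"spin": 0},
  {"slide": [0,0,0],"spin": 0},
])

```text
clock: 13.3
position: [0.4867, -0.0321, 0.0973]
ee_rot: [0.0, 0.705, 0.709, 0.0]
contact_force: [-0.3, 0.1, -0.3]
width: 0.0113
```

Run:
```python
from h import *
np.set_printoptions(precision=4,suppress=True)
T=eyes.get_image('top');S=eyes.get_image('scene')
cv2.imwrite('pics/t10.png',T);cv2.imwrite('pics/s10.png',S)
cv2.imwrite('pics/c10.png',np.hstack([cv2.resize(T[188:215,283:313],(400,360),interpolation=2),cv2.resize(S[175:211,275:315],(400,360),interpolation=2)]))
to(None)
for nm,y in(('ring2 end',.110),('groove c',.117),('tip',.1285)): print(nm,proj('top',[.4851,-.0205+y,.105]))
print([manip.get_state()['contact_force'].round(1)])
```

```text
clk 13.4 pos [ 0.4867 -0.032   0.0973] yaw y deg 0.3 z [ 0.      0.0001 -1.    ] w 0.0111 F [-0.3 -0.3  0.1]
ring2 end [294.7928 201.9703]
groove c [292.7019 201.9627]
tip [289.267  201.9503]
[array([-0.3, -0.3,  0.1])]
```

View pics/c10.png

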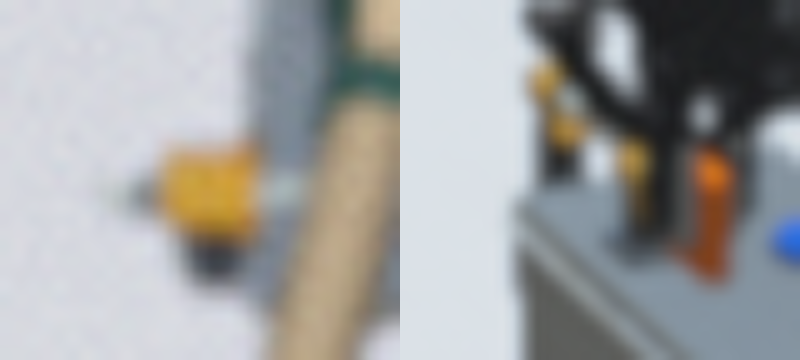

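The groove shows dark at crop (143,195), just past ring 2's end at (160,195). The estimates put the tip at about y = 127–128 mm in the pan frame, and the middle of the allowed window is 128.5. I'll add 1 mm, check once more, then finish.

Call:
servo_tool([
  {"slide": [0.001,0,0],"spin": 0},
  {"slide": [0,0,0],"spin": 0},
  {"slide": [0,0,0],"spin": 0},
  {"slide": [0,0,0],"spin": 0},
  {"slide": [0,0,0],"spin": 0},
])

```text
clock: 13.9
position: [0.4867, -0.0309, 0.0973]
ee_rot: [-0.0, 0.705, 0.709, 0.0]
contact_force: [-0.4, 0.3, -1.0]
width: 0.0111
```

Run:
```python
from h import *
np.set_printoptions(precision=4,suppress=True)
I=np.mean([eyes.get_image('top').astype(float) for _ in range(6)],axis=0)
cv2.imwrite('pics/c11.png',cv2.resize(I[192:212,283:303].astype(np.uint8),(600,600),interpolation=0))
for r in(201,202,203): print(I[r,285:300].mean(1).astype(int),(I[r,285:300,2]-I[r,285:300,0]).astype(int))
to(None)
```

```text
[217 218 217 217 213 207 197 183 173 164 153 142 139 141 141] [ -8  -8  -9  -8 -10  -9  -8  -9 -10  11  72 125 140 139 143]
[217 217 218 215 209 200 180 151 135 138 142 139 142 142 143] [ -8  -8  -8 -10 -12  -9  -8  -8  -7  19  81 130 139 138 143]
[217 217 218 216 212 203 182 154 138 138 140 136 136 137 137] [ -7  -9  -8 -10 -11 -10  -9 -10  -7  17  77 126 140 139 143]
clk 14.2 pos [ 0.4867 -0.0309  0.0973] yaw y deg 0.32 z [ 0.0001  0.0001 -1.    ] w 0.011 F [-0.8  0.2 -0.4]
```

View pics/c11.png

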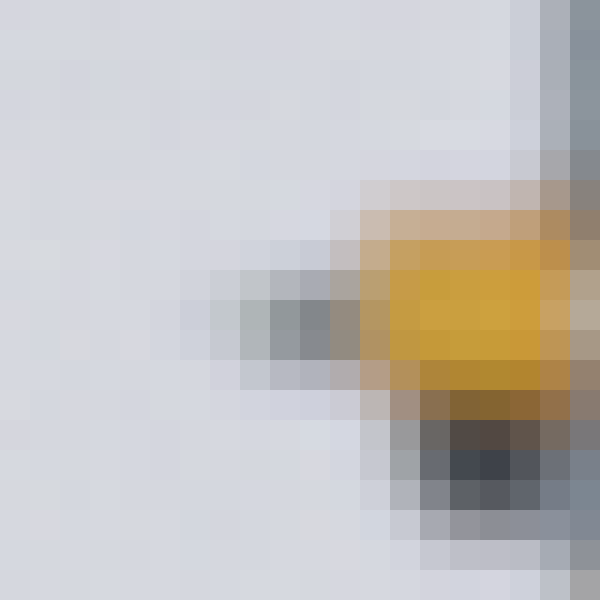

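The groove's dark spot is at column 292.9 and ring 2's end at 294.75, so the groove centre is about 6 mm beyond the ring. That puts the tip at about y = 128 mm and the shoulder about 6 mm off ring 1. Contact force is about 0, so I'm handing in.

```bash
python3 -c "
from rig import manip
print(manip.sign_off())"
```

```text
the job is handed in; nothing more can be done
None
```

The lid is seated and the pin is threaded through both rings, held in the gripper with the groove clear beyond ring 2. I handed the job in at about 14 s of the 61 s allowed.

- **Lid:** I pressed it down on the blue pad until it stopped at z = 0.080 m with 20 N against it. Afterwards no gasket showed at the rim.
- **Pin position:** In the last top view the groove's centre is about 6 mm past the end of ring 2. By calculation the shoulder stands about 6 mm off ring 1. I couldn't see that gap directly, because the arm and gripper blocked it in both views.
- **Forces:** The contact force stayed under about 1.5 N while threading and during the final hold, so the pin is not leaning on the rings.
- **Checks that disagreed:** The scene camera's triangulated ring heights came out 4–6 mm too low. I used the stated ring height with the measured rest and press heights instead. The estimates of the tip's position along the pin line differed by about 1 mm. Both were within the margin.
- **Other objects:** I didn't touch the cup, tamper, tape roll or green decoy.

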